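# Seat the tool rest on the sharpener's guide bed

### The job

Push the aluminium tool-rest plate along its rails with a fingertip until it drops into the locating notches and lies down flat, then push the latch peg round so that the latch lies straight across the plate. Do not lift the plate, do not swing the latch over before the plate has dropped, and leave the other things on the bench where they are.

Things in the scene. Friction and masses are not known exactly. Their poses are not given: they have to be found in the camera images.
- bed: Guide bed fixed to the bench, yaw within 0.3 rad: dark steel base 170 (x) x 430 (y) x 14 mm, origin at the centre of its underside on the bench. Two steel rails 16 mm wide, centred at x = +-38 mm, run along its y, tops 28 mm above the bench, ends open. Outside them guide strips (x = +-51.5 to 57.5 mm, tops 37 mm above the bench) keep the plate straight with 1.5 mm play each side.
- seat (a point): Where the plate's origin lies when it has dropped home: on the bed's centre, 28 mm above the bench; axes as the bed's. Notches 18 mm long (y) and 8 mm deep cut both rails 65 mm to either side (y) of this point; the plate's keys have 2 mm play each way in them. A push faster than about 0.1 m/s may carry the plate over them.
- rest_plate: Loose aluminium plate 100 (x) x 170 (y) x 10 mm, about 0.5 kg, six dark round holes, a fence 12 mm thick and 18 mm high along its +x edge. Origin: centre of its flat underside; axes as the bed's. Two cross keys under it (14 mm long, 7 mm tall, at y = +-65 mm) ride on the rails, underside 35 mm above the bench; in the notches it drops 7 mm to 28 mm and then stops against the notch walls.
- push_face (a point): Middle of the plate's +y end face (100 mm wide, 10 mm tall), half way up it: the face to push. The plate starts 45 to 105 mm on the bed's +y side of the seat and must slide to -y. Behind the face, between the guide strips, all is free above the rail tops.
- latch (a joint): Turn latch on the bed's -x side, vertical pivot. 0 rad = open, bar along the bed's -y; 1.57 = its stop, bar along +x across the plate. Starts at 0 to 0.3, grows anticlockwise from above. Takes about 1 N at the peg and stays where left. Bar 14 mm wide, 6 mm thick, underside 40 mm above the bench: passes 2 mm over a seated plate, is blocked by one not dropped.
- latch_pivot (a point): The latch's pivot axis, at x = -69 mm, y = 0 in the bed's frame, 46 mm above the bench (the top of the bar).
- latch_peg (a point): Top centre of the dark upright round peg on the latch bar, 14 mm across, 28 mm tall, 58 mm from the pivot axis; its top is 74 mm above the bench, its foot (top of the bar) 46 mm.
- screwdriver: Bystander: screwdriver, lying, about 200 mm long. Leave alone.
- oilstone: Bystander: grey sharpening stone 50 x 150 x 25 mm, lying flat; origin in the middle of its underside. Leave alone.
- spare_disc: Bystander: grey disc, 120 mm across, 10 mm thick, lying flat; origin in the middle of its underside. Leave alone.
- collar: Bystander: steel ring, 44 mm across, 20 mm high; origin in the middle of its underside. Leave alone.
- paste_jar: Bystander: small jar, 56 mm across, 60 mm high; origin in the middle of its underside. Leave alone.
- handpiece: Bystander: upright steel handpiece, 32 mm across, 110 mm high; origin in the middle of its underside. Leave alone.
There are look-alikes about, which are no part of the job. Leave any yellow look-alike of the rest_plate alone.

How it is judged:
By the outcome, as a careful person would: the job done as asked, in the order asked, and still so for the second after the job is handed in, with the robot touching nothing.
It also fails if it takes over 48 s, if anything falls off the work surface, if the arm or the gripper's body presses on something with over 40 N, if the wrist force passes 120 N, or if a joint passes its speed limit or range.

### The arm

A 7-joint arm with a two-finger parallel gripper is mounted at the origin on the work surface. World frame = base frame: x ahead of the robot, y to its left, z up, the work surface at z = 0. Lengths are in m, angles in rad, forces in N, time in s.
With the tool pointing down it reaches from about 0.4 to 0.85 m from the base axis. Payload 10.4 kg.
Tool frame: the origin (TCP) lies between the finger pads; the fingertips stand 19 mm ahead of it and the grasp point (between the pads) is the TCP; z points along the fingers, y is the direction in which the jaws open and shut (so a half turn about z gives the same grasp; the last joint's range is limited). The gripper opens to 85 mm and grips with 20 to 120 N. Pads are 22 mm wide; open, the fingers measure 114 mm over their backs; the gripper's body (76 mm by 85 mm) begins 54 mm behind the grasp point. The pads swing forward as they close: fully open they stand 13 mm farther back than shut.
Start: joints at [-1.324, 0.332, -0.065, 1.46, 0.022, 1.35, -0.088], TCP at [0.167, 0.602, 0.219] pointing down, gripper open.
Joint ranges: [-2.6, 2.6], [-0.5, 2.12], [-1.47, 1.34], [0.16, 2.42], [-1.27, 4.41], [0.06, 2.06], [-2.6, 2.6]. Speed limits (rad/s): [2.22, 2.22, 2.79, 2.79, 3.14, 3.14, 3.14].

### API

Orientations are given as a unit quaternion [x, y, z, w].
In Python, from workcell import manip gives the robot as it stands.
- The arm moves only by the shell command python3 -m jog 'ROWS' [FORCE]. ROWS is JSON, a list of rows, each an object with "offset": the shift along the tool's x, y, z as a fraction of full scale, a list of three; "rotation": the turn, a rotation vector about the tool's x, y, z as a fraction of full scale, a list of three; "fingers": the opening, from -1 (shut) to 1 (fully open), so that 0 is half open. A call has 1 to 8 rows; each row shifts and turns the commanded pose from where the row before left it, along the tool's axes as they then stand; what a row does not reach is not made up. Full scale, the value 1, is 0.15 m for a shift and 2 rad for a turn. A row lasts 1/8 s, in which the tool goes at most 62.5 mm and 10.7 degrees, less where a joint would pass 70% of its speed; a pose out of reach is approached as far as the arm can. A call with a number of a shift or a turn outside -1 to 1 is refused whole. A call with a gripper value outside its range is refused whole. The fingers move at their own pace and stop on an object; FORCE is the grip in N (left out, the last holds). Time passes only in rows, so rows that do not move let the fingers close. It gives the time, the measured TCP pose, the force and the opening at its end, in the units of the state.
- manip.get_obs(): the state, without advancing time (a new reading comes with each control period).
- manip.camera(name): name is "scene" or "top"; returns the picture (480x640x3 uint8, red, green, blue); there is no depth.
- manip.camera_info(name): a dict with "mtx" (3x3 intrinsics, pixels), "xyz" and "rotation" of the camera in the world. Camera axes: x right, y down, z forward; pixel columns grow to the right and rows downward; lengths in m; the calibration is good to about 2 mm. A picture is of the moment at which its call begins. camera_info takes no time and is no camera call.
- manip.hand_in(): hands the job in, once; it reports no verdict.
Trained networks look in the newest picture that a camera, given by its name, has taken for a name from the list of things; names that differ only in an ending like _2 or _b are one class to them, and where a whole thing is asked for, a point or a joint stands for the part that bears it (a point fixed in the world has none). Each returns a list of dicts, best first, with "conf" (0 to 1); they miss things now and then, are a little off and sometimes report something else, mostly with a low value. They report only what shows in the picture. A call takes as long as a camera call. They do not tell look-alikes from the thing itself.
- manip.recognise(camera, query): "bbox" ([left, top, right, bottom] in pixels, round what is visible of it).
The state is a dict: "clock": time; "joint_pos": joint angles; "joint_velocities": joint speeds; "tau": joint torques, N m; "position": TCP position; "ee_rot": TCP orientation; "ft_force": force on the tool from outside, world axes, zero at the start; "torque": the same for the moment, N m; "grip_width": opening from 0.0 (shut) to 1.0 (fully open).
Only numpy, scipy, OpenCV 4.12 (cv2) and the standard library are available. Lean on these libraries where they do the work, as an engineer would, in place of code of your own. Each camera call takes 0.05 s, during which the arm holds its last target. There are 200 camera calls.

## Working session

There is one attempt and no reset: what is moved stays moved. The work goes in short steps, Python scripts to look and compute and a shell command to move; the robot and the scene stay as the last step left them, time stands still between calls to the robot, and variables do not carry over. Pictures are saved under pics/ and viewed, about 8 in all and at most 12, crops included, and the job is handed in when it is done.

```bash
mkdir -p pics
python3 - <<'E'
from workcell import manip
import cv2,numpy as np
for c in("scene","top"):
    im=manip.camera(c); cv2.imwrite(f"pics/{c}0.png",im[:,:,::-1])
    i=manip.camera_info(c); print(c,np.round(i["mtx"],1).tolist(),np.round(i["xyz"],4),np.round(i["rotation"],4).tolist())
    for q in("rest_plate","bed","latch","latch_peg"):
        print(q,[(np.round(d["bbox"]).tolist(),round(d["conf"],2)) for d in manip.recognise(c,q)[:4]])
o=manip.get_obs();print(o["clock"],o["position"],o["ee_rot"],o["ft_force"])
E
```

```text
scene [[462.7, 0.0, 321.2], [0.0, 462.7, 244.4], [0.0, 0.0, 1.0]] [1.1772 0.0258 0.6843] [0.6196, 0.673, -0.2975, -0.2732]
rest_plate [([214.0, 170.0, 266.0, 221.0], 0.82), ([450.0, 206.0, 524.0, 268.0], 0.73), ([314.0, 257.0, 409.0, 300.0], 0.62)]
bed [([202.0, 240.0, 438.0, 328.0], 0.23)]
latch [([281.0, 241.0, 320.0, 259.0], 0.89)]
latch_peg [([283.0, 243.0, 320.0, 258.0], 0.77)]
top [[581.9, 0.0, 320.7], [0.0, 581.9, 236.6], [0.0, 0.0, 1.0]] [ 0.1943 -0.0102  1.4443] [-0.6788, 0.7241, -0.0883, 0.0838]
rest_plate [([252.0, 208.0, 326.0, 264.0], 0.87), ([391.0, 302.0, 442.0, 375.0], 0.81), ([160.0, 270.0, 209.0, 347.0], 0.73)]
bed [([235.0, 185.0, 411.0, 282.0], 0.79), ([427.0, 215.0, 444.0, 238.0], 0.51)]
latch [([324.0, 244.0, 350.0, 260.0], 0.7)]
latch_peg [([322.0, 240.0, 349.0, 258.0], 0.65)]
0.5 [0.16653352 0.60240302 0.21888862] [ 1.34470092e-01  9.90917652e-01  7.68560854e-06 -3.52791030e-05] [-0.39653149  0.27660398 -0.24702015]
```

View pics/top0.png

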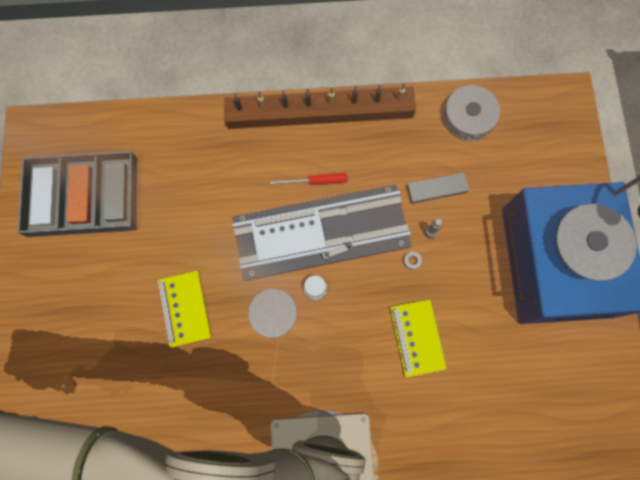

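View pics/scene0.png

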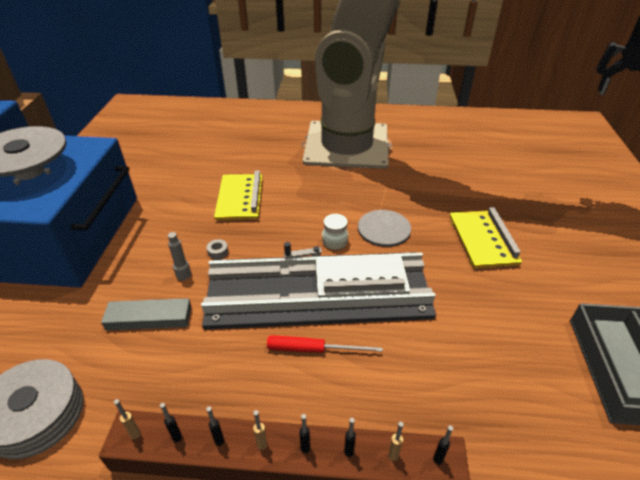

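The plate on the rails is at top (289,236) and scene (362,275), silvery on the dark bed. The two yellow plates at top (417,338) and (185,308) are look-alikes. The latch peg is near top (348,245), and the jar at (315,287) and disc at (272,312) sit close to the bed. I'll confirm this in an enlarged crop.

```bash
cat > h.py <<'E'
from workcell import manip
import cv2,numpy as np
from scipy.spatial.transform import Rotation as R
def cam(c):
    i=manip.camera_info(c); return np.array(i["mtx"]),np.array(i["xyz"]),R.from_quat(i["rotation"]).as_matrix()
def ray(c,u,v,z):
    K,p,r=cam(c); d=r@np.linalg.inv(K)@[u,v,1]; return p+d*(z-p[2])/d[2]
def proj(c,P):
    K,p,r=cam(c); q=(np.atleast_2d(P)-p)@r@K.T; return q[:,:2]/q[:,2:]
def crop(c,name,u0,v0,u1,v1,s,im=None):
    im=manip.camera(c) if im is None else im
    cv2.imwrite(f"pics/{name}.png",cv2.resize(im[v0:v1,u0:u1,::-1],None,fx=s,fy=s,interpolation=cv2.INTER_CUBIC))
E
python3 - <<'E'
from h import *
crop("top","crop1",225,175,425,300,4)
E
```

```text
(no output)
```

View pics/crop1.png

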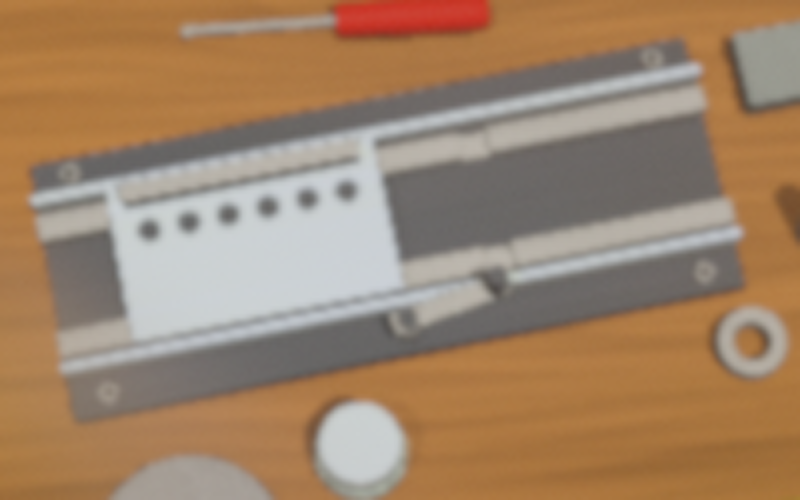

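The crop shows the plate with six holes and the fence on its far side, riding on the rails. Bed corners are near crop (32,167), (685,40), (745,287) and (75,420). The plate's +y end runs from (107,190) to (132,340). The pivot is at (403,322) and the peg at (492,280).

```bash
cat >> h.py <<'E'
def c2p(u,v,u0=225,v0=175,s=4): return (u+.5)/s-.5+u0,(v+.5)/s-.5+v0
E
python3 - <<'E'
from h import *
C=[(32,167),(685,40),(745,287),(75,420)]
L=np.array([(.085,.215),(.085,-.215),(-.085,-.215),(-.085,.215)])
W=np.array([ray("top",*c2p(*c),.014)[:2] for c in C])
m=W.mean(0);a=(W-m);yaw=np.arctan2((L[:,0]*a[:,1]-L[:,1]*a[:,0]).sum(),(L*a).sum())
Rm=np.array([[np.cos(yaw),-np.sin(yaw)],[np.sin(yaw),np.cos(yaw)]])
print("bed",m,yaw,"res",np.round(((W-m)@Rm-L)*1000,1).tolist())
b=lambda u,v,z:np.round(((ray("top",*c2p(u,v),z)[:2]-m)@Rm)*1000,1)
print("plate +y",b(107,190,.045),b(132,340,.045),"-y",b(375,140,.045),b(402,288,.045))
print("pivot",b(403,322,.046),"peg",b(492,276,.074))
print("notch",b(472,145,.028),b(497,257,.028))
for n,u,v,z in(("jar",360,440,.06),("ring",752,342,.02)):print(n,b(u,v,z))
w=lambda x,y:m+Rm@[x,y]
for n,p in(("behind .22",w(0,.2)),("face seat",w(0,.085)),("pivot",w(-.069,0)),("peg",w(-.069,-.058))):print(n,np.round(p,4))
o=manip.get_obs();print(np.round(R.from_quat(o["ee_rot"]).as_matrix(),3).tolist(),o["clock"])
E
```

```text
bed [ 0.56399615 -0.03326966] 0.13514542188190373 res [[-1.7, -1.0], [-1.2, 0.6], [1.4, 1.1], [1.5, -0.7]]
plate +y [ 49.6 167.5] [-47.5 168.7] -y [48.3 -2.7] [-48.3  -0.2]
pivot [-69.6   3.5] peg [-58.3 -53.6]
notch [ 37.9 -63.2] [-36.8 -63.4]
jar [-138.5   44. ]
ring [-119.9 -208.7]
behind .22 [0.537  0.1649]
face seat [0.5525 0.051 ]
pivot [ 0.4956 -0.0426]
peg [ 0.5034 -0.1   ]
[[-0.964, 0.266, -0.0], [0.266, 0.964, 0.0], [0.0, 0.0, -1.0]] 0.55
```

```bash
python3 -m jog '[{"offset":[0,0,0],"rotation":[0,0,-0.0675],"fingers":-1},{"offset":[0,0,0],"rotation":[0,0,-0.0675],"fingers":-1},{"offset":[0,0,0],"rotation":[0,0,-0.0675],"fingers":-1},{"offset":[-0.2,-0.3,0],"rotation":[0,0,0],"fingers":-1},{"offset":[-0.2,-0.3,0],"rotation":[0,0,0],"fingers":-1},{"offset":[-0.2,-0.3,0],"rotation":[0,0,0],"fingers":-1},{"offset":[-0.2,-0.3,0],"rotation":[0,0,0],"fingers":-1},{"offset":[-0.2,-0.3,0],"rotation":[0,0,0],"fingers":-1}]'
cat >> h.py <<'E'
M=np.array([.5640,-.0333]);YAW=.1351
RB=R.from_euler("z",YAW).as_matrix()
def st():
    o=manip.get_obs();p=np.array(o["position"]);r=R.from_quat(o["ee_rot"]).as_matrix()
    q=np.r_[p[:2]-M,p[2]]@RB
    print("t",round(o["clock"],3),"bed pos mm",np.round(q*1000,1),"tool axes in bed",np.round((RB.T@r),3).tolist(),"F bed",np.round(np.array(o["ft_force"])@RB,1),"w",round(o["grip_width"],2))
E
python3 -c "
from h import *
st()"
```

```text
clock: 1.55
position: [0.3466, 0.3983, 0.2192]
ee_rot: [-0.068, 0.998, 0.0, 0.0]
ft_force: [0.7, 0.7, -0.2]
grip_width: 0.004
t 1.55 bed pos mm [-157.3  456.9  219.2] tool axes in bed [[-1.0, -0.0, 0.0], [-0.0, 1.0, 0.001], [-0.0, 0.001, -1.0]] F bed [ 0.8  0.6 -0.2] w 0.0
```

```bash
python3 -m jog '[{"offset":[-0.21,-0.32,0],"rotation":[0,0,0],"fingers":-1},{"offset":[-0.21,-0.32,0],"rotation":[0,0,0],"fingers":-1},{"offset":[-0.21,-0.32,0],"rotation":[0,0,0],"fingers":-1},{"offset":[-0.21,-0.32,0],"rotation":[0,0,0],"fingers":-1},{"offset":[-0.21,-0.32,0],"rotation":[0,0,0],"fingers":-1},{"offset":[0,0,0.4],"rotation":[0,0,0],"fingers":-1},{"offset":[0,0,0.4],"rotation":[0,0,0],"fingers":-1},{"offset":[0,0,0],"rotation":[0,0,0],"fingers":-1}]'
python3 -c "
from h import *
st()
crop('top','crop2',225,175,425,300,4)"
```

```text
clock: 2.55
position: [0.531, 0.1819, 0.0953]
ee_rot: [-0.068, 0.998, -0.002, -0.004]
ft_force: [-0.3, -0.2, 0.3]
grip_width: -0.002
t 2.55 bed pos mm [ -3.7 217.7  95.3] tool axes in bed [[-1.0, -0.0, -0.008], [-0.0, 1.0, -0.003], [0.008, -0.003, -1.0]] F bed [-0.3 -0.1  0.3] w -0.0
```

View pics/crop2.png

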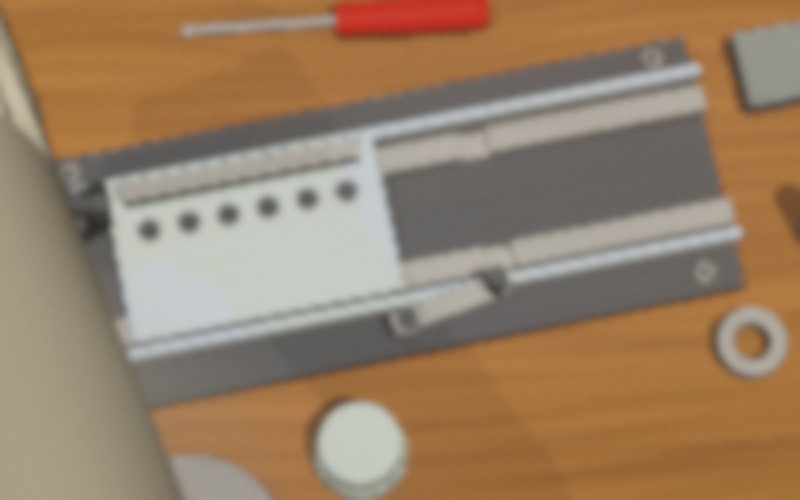

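The hand is behind the plate's +y end with its path clear, and the plate and latch have not moved. Next I'll lower the fingertip and approach the face.

```bash
python3 -m jog '[{"offset":[-0.025,0,0.16],"rotation":[0,0,0],"fingers":-1},{"offset":[0,0,0.16],"rotation":[0,0,0],"fingers":-1},{"offset":[0,0,0],"rotation":[0,0,0],"fingers":-1},{"offset":[0,-0.07,0],"rotation":[0,0,0],"fingers":-1},{"offset":[0,-0.07,0],"rotation":[0,0,0],"fingers":-1},{"offset":[0,-0.05,0],"rotation":[0,0,0],"fingers":-1},{"offset":[0,0,0],"rotation":[0,0,0],"fingers":-1}]'
python3 -c "
from h import *
st()"
```

```text
clock: 3.48
position: [0.5419, 0.1544, 0.0513]
ee_rot: [-0.067, 0.998, 0.0, 0.0]
ft_force: [-0.3, 1.3, -0.1]
grip_width: -0.002
t 3.475 bed pos mm [  3.3 189.   51.3] tool axes in bed [[-1.0, 0.001, 0.0], [0.001, 1.0, 0.0], [-0.0, 0.0, -1.0]] F bed [-0.2  1.4 -0.1] w -0.0
```

```bash
python3 -m jog '[{"offset":[0.02,0.02,0.03],"rotation":[0,0,0],"fingers":-1},{"offset":[0,-0.03,0],"rotation":[0,0,0],"fingers":-1},{"offset":[0,-0.035,0],"rotation":[0,0,0],"fingers":-1},{"offset":[0,-0.035,0],"rotation":[0,0,0],"fingers":-1},{"offset":[0,-0.035,0],"rotation":[0,0,0],"fingers":-1},{"offset":[0,-0.035,0],"rotation":[0,0,0],"fingers":-1},{"offset":[0,-0.035,0],"rotation":[0,0,0],"fingers":-1},{"offset":[0,-0.035,0],"rotation":[0,0,0],"fingers":-1}]'
python3 -c "
from h import *
st()
crop('top','crop3',225,175,425,300,4)"
```

```text
clock: 4.47
position: [0.543, 0.1219, 0.0464]
ee_rot: [-0.068, 0.998, 0.0, 0.0]
ft_force: [-0.2, 0.6, -0.5]
grip_width: -0.001
t 4.475 bed pos mm [1.000e-01 1.566e+02 4.640e+01] tool axes in bed [[-1.0, -0.0, 0.0], [-0.0, 1.0, 0.0], [-0.0, 0.0, -1.0]] F bed [-0.1  0.6 -0.5] w -0.0
```

View pics/crop3.png

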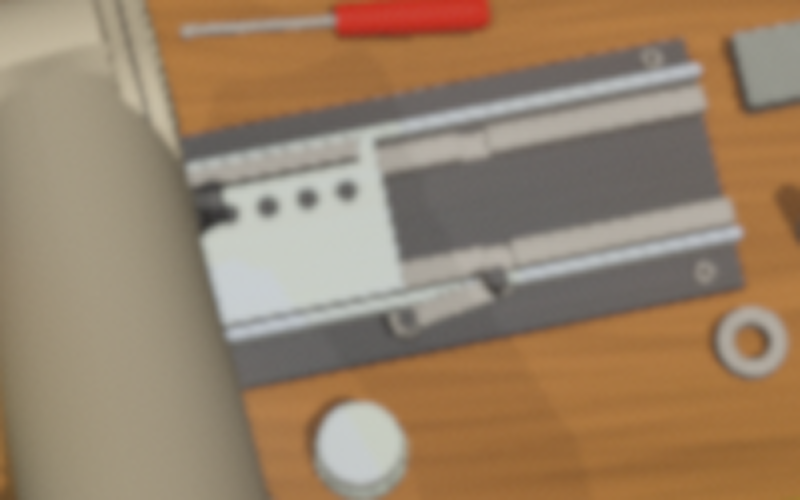

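The plate's -y edge is still at crop (375,140)–(402,288), so it has not moved although the tool has passed its end face. I'll check from the side camera.

Run:
```python
from h import *
def pr(c,x,y,z): return np.round(proj(c,np.r_[M,0]+RB@[x,y,z])[0],1)
for z in(.027,.0464,.1):
  t=pr("top",0,.1566,z); print(z,"crop",(t-[225,175])*4,"scene",pr("scene",0,.1566,z))
print("face mid scene",pr("scene",0,.168,.045))
crop("scene","s3",300,150,500,300,4)
```

```text
0.027 crop [139.6 267.6] scene [397.4 277.7]
0.0464 crop [136.4 260.4] scene [398.5 270.8]
0.1 crop [126.8 239.2] scene [401.8 250.4]
face mid scene [404.3 271. ]
```

View pics/s3.png

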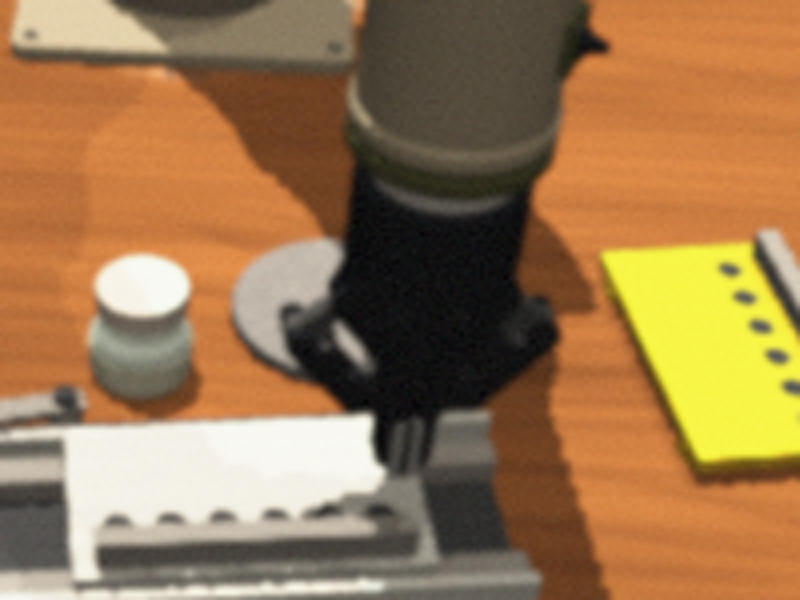

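The fingertip shows over or at the plate end (crop (405,470)) with no contact force, so its true height is in doubt. I'll back off along the same path and look at the tip against the open bed.

```bash
python3 -m jog '[{"offset":[0,0.15,0],"rotation":[0,0,0],"fingers":-1},{"offset":[0,0.15,0],"rotation":[0,0,0],"fingers":-1},{"offset":[0,0,0],"rotation":[0,0,0],"fingers":-1}]'
python3 - <<'E'
from h import *
st()
o=manip.get_obs();p=np.array(o["position"])
for dz in(.019,0,-.02):
  print(dz,"crop",(proj("scene",p-[0,0,dz])[0]-[370,220])*8)
print("plate end top corners",[(np.round((proj("scene",np.r_[M,0]+RB@[x,.168,z])[0]-[370,220])*8)).tolist() for x in(.05,-.05) for z in(.045,.035)])
crop("scene","s4",370,220,470,295,8)
E
```

```text
clock: 4.95
position: [0.5364, 0.169, 0.0463]
ee_rot: [-0.069, 0.998, 0.0, -0.0]
ft_force: [-0.4, -0.7, -0.4]
grip_width: 0.004
t 4.95 bed pos mm [-1.000e-01  2.041e+02  4.630e+01] tool axes in bed [[-1.0, -0.003, -0.0], [-0.003, 1.0, 0.001], [0.0, 0.001, -1.0]] F bed [-0.5 -0.6 -0.4] w 0.0
0.019 crop [412.35681633 453.02707669]
0 crop [423.78840132 398.51525435]
-0.02 crop [436.18121538 339.41978521]
plate end top corners [[314.0, 563.0], [309.0, 592.0], [238.0, 266.0], [233.0, 295.0]]
```

View pics/s4.png

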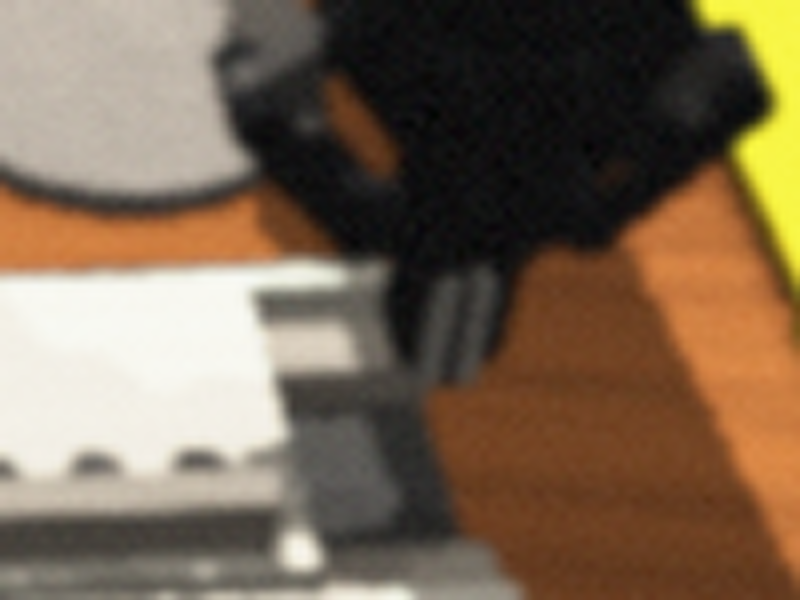

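Run:
```python
from h import *
def tri(a,b):
    A=[];B=[]
    for c,(u,v) in(("top",a),("scene",b)):
        K,p,r=cam(c); d=r@np.linalg.inv(K)@[u,v,1]; d/=np.linalg.norm(d); Q=np.eye(3)-np.outer(d,d); A.append(Q);B.append(Q@p)
    x=np.linalg.lstsq(np.vstack(A),np.hstack(B),rcond=None)[0]; return np.round((x-np.r_[M,0])@RB*1000,1), np.round([proj("top",x)[0]-a,proj("scene",x)[0]-b],1).tolist()
# knuckle: crop3 tips vs s3 knuckle
print(tri((225+225/4,175+212/4),(300+290/4,150+325/4)))
print(tri((225+215/4,175+210/4),(300+300/4,150+320/4)))
# fingertip ray: bed xy at various z (s4 tip)
for z in(.027,.046,.065,.08): print(z,np.round((ray("scene",370+450/8,220+385/8,z)-np.r_[M,0])@RB*1000,1))
for z in(.027,.046,.065,.08): print(z,np.round((ray("scene",300+404/4,150+470/4,z)-np.r_[M,0])@RB*1000,1))
```

```text
(array([ -6.7,  97.7, 143.7]), [[-0.9, 0.0], [-1.2, -0.0]])
(array([ -5.5, 102.4, 147.4]), [[-0.7, 0.0], [-0.9, -0.0]])
0.027 [-23.1 218.6  27. ]
0.046 [ -4.6 211.6  46. ]
0.065 [ 13.9 204.6  65. ]
0.08 [ 28.4 199.   80. ]
0.027 [-27.5 168.6  27. ]
0.046 [ -8.9 163.   46. ]
0.065 [  9.7 157.5  65. ]
0.08 [ 24.4 153.1  80. ]
```

Both views put the tip at about z 63 mm, roughly 18 mm above the reported TCP and not 19 mm below it. That would explain the pass over the plate without contact. I'll lower in small checked steps here in the free gap.

```bash
python3 -m jog '[{"offset":[0,0,0.06],"rotation":[0,0,0],"fingers":-1},{"offset":[0,0,0],"rotation":[0,0,0],"fingers":-1}]'
python3 - <<'E'
from h import *
st()
crop("scene","s5",370,220,470,295,8)
E
```

```text
clock: 5.25
position: [0.5364, 0.1657, 0.0364]
ee_rot: [-0.067, 0.998, -0.0, -0.001]
ft_force: [0.3, -0.2, -0.7]
grip_width: 0.001
t 5.25 bed pos mm [ -0.5 200.9  36.4] tool axes in bed [[-1.0, 0.001, -0.002], [0.001, 1.0, -0.001], [0.002, -0.001, -1.0]] F bed [ 0.3 -0.2 -0.7] w 0.0
```

View pics/s5.png

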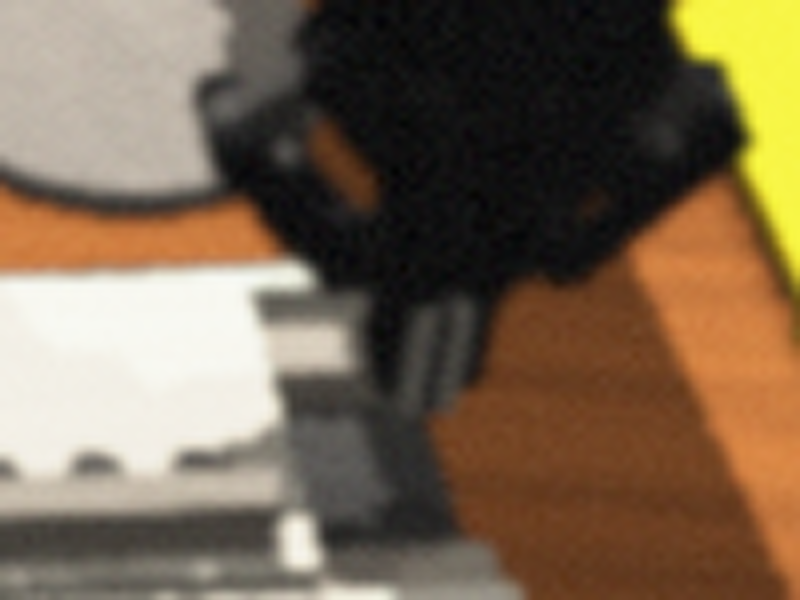

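The tip is now at crop (435,415), about z 53 mm, still above rail height and not touching. I'll continue down.

```bash
python3 -m jog '[{"offset":[0,0,0.05],"rotation":[0,0,0],"fingers":-1},{"offset":[0,0,0.05],"rotation":[0,0,0],"fingers":-1},{"offset":[0,0,0.035],"rotation":[0,0,0],"fingers":-1},{"offset":[0,0,0],"rotation":[0,0,0],"fingers":-1}]'
python3 - <<'E'
from h import *
st()
p=np.array(manip.get_obs()["position"])
crop("scene","s6",370,220,470,295,8)
E
```

```text
clock: 5.8
position: [0.5365, 0.1668, 0.0165]
ee_rot: [-0.068, 0.998, -0.0, -0.0]
ft_force: [-0.1, -0.6, -0.8]
grip_width: -0.0
t 5.8 bed pos mm [ -0.3 201.9  16.5] tool axes in bed [[-1.0, -0.0, -0.001], [-0.0, 1.0, -0.0], [0.001, -0.0, -1.0]] F bed [-0.2 -0.6 -0.8] w -0.0
```

View pics/s6.png

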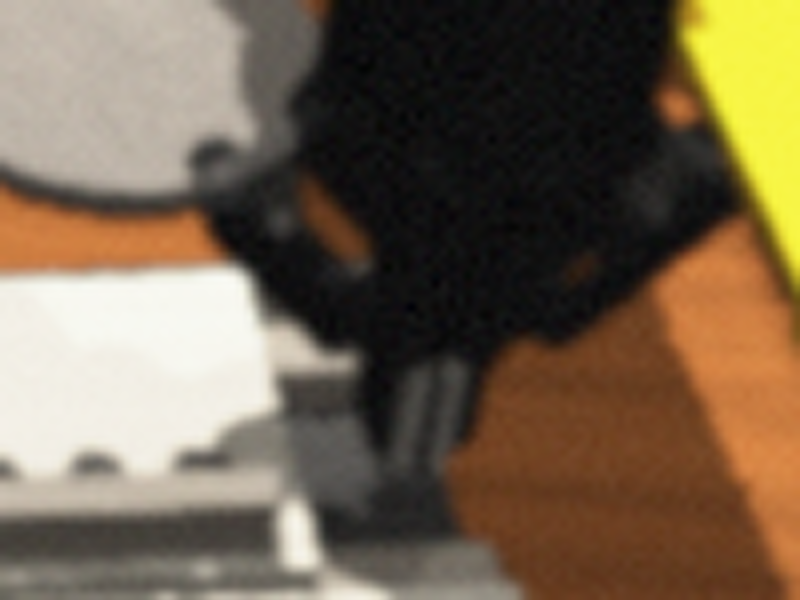

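The tip is at crop (415,470), about z 33 mm, just beside the face height. I'll go 4 mm lower and push.

```bash
python3 -m jog '[{"offset":[0,0,0.03],"rotation":[0,0,0],"fingers":-1},{"offset":[0,-0.05,0],"rotation":[0,0,0],"fingers":-1},{"offset":[0,-0.05,0],"rotation":[0,0,0],"fingers":-1},{"offset":[0,-0.05,0],"rotation":[0,0,0],"fingers":-1},{"offset":[0,-0.05,0],"rotation":[0,0,0],"fingers":-1},{"offset":[0,-0.05,0],"rotation":[0,0,0],"fingers":-1},{"offset":[0,-0.05,0],"rotation":[0,0,0],"fingers":-1},{"offset":[0,0,0],"rotation":[0,0,0],"fingers":-1}]'
cat >> h.py <<'E'
def plate_y(c="top"):
    # bed-y of plate -y end: bright -> dark step between the rails (x=0), top surface heights
    im=cv2.cvtColor(manip.camera(c),cv2.COLOR_RGB2GRAY).astype(np.float32)
    for z in(.045,.038):
        ys=np.arange(.06,-.16,-.0005); P=np.mean([[cv2.getRectSubPix(im,(1,1),tuple(map(float,q)))[0,0] for q in proj(c,np.array([np.r_[M,0]+RB@[x,y,z] for y in ys]))] for x in(-.015,-.005,.005)],0)
        g=np.gradient(cv2.GaussianBlur(P[None].astype(np.float32),(0,0),4)[0]); i=g.argmin(); print("z",z,"plate centre y mm",round(ys[i]*1000+85,1),"step",round(float(g[i]),2))
E
python3 -c "
from h import *
st();plate_y()"
```

```text
clock: 6.85
position: [0.5432, 0.121, 0.0127]
ee_rot: [-0.067, 0.998, -0.0, 0.0]
ft_force: [-0.7, 0.3, -0.0]
grip_width: -0.0
t 6.85 bed pos mm [  0.2 155.7  12.7] tool axes in bed [[-1.0, 0.001, 0.0], [0.001, 1.0, -0.001], [-0.0, -0.001, -1.0]] F bed [-0.6  0.4 -0. ] w -0.0
z 0.045 plate centre y mm 56.0 step -6.28
z 0.038 plate centre y mm 55.5 step -6.25
```

The plate is sliding, with its centre 56 mm from the seat. I'll keep pushing.

```bash
python3 -m jog '[{"offset":[0,-0.04,0],"rotation":[0,0,0],"fingers":-1},{"offset":[0,-0.04,0],"rotation":[0,0,0],"fingers":-1},{"offset":[0,-0.04,0],"rotation":[0,0,0],"fingers":-1},{"offset":[0,-0.04,0],"rotation":[0,0,0],"fingers":-1},{"offset":[0,-0.04,0],"rotation":[0,0,0],"fingers":-1},{"offset":[0,-0.04,0],"rotation":[0,0,0],"fingers":-1},{"offset":[0,-0.04,0],"rotation":[0,0,0],"fingers":-1},{"offset":[0,0,0],"rotation":[0,0,0],"fingers":-1}]'
python3 -c "
from h import *
st();plate_y()"
```

```text
clock: 7.9
position: [0.5488, 0.0794, 0.0126]
ee_rot: [-0.067, 0.998, -0.0, -0.0]
ft_force: [-0.0, -0.3, -0.2]
grip_width: 0.002
t 7.9 bed pos mm [1.000e-01 1.138e+02 1.260e+01] tool axes in bed [[-1.0, 0.001, -0.0], [0.001, 1.0, -0.001], [0.0, -0.001, -1.0]] F bed [-0.1 -0.3 -0.2] w 0.0
z 0.045 plate centre y mm 14.0 step -6.09
z 0.038 plate centre y mm 13.5 step -6.06
```

```bash
python3 -m jog '[{"offset":[0,-0.02,0],"rotation":[0,0,0],"fingers":-1},{"offset":[0,-0.02,0],"rotation":[0,0,0],"fingers":-1},{"offset":[0,-0.02,0],"rotation":[0,0,0],"fingers":-1},{"offset":[0,-0.015,0],"rotation":[0,0,0],"fingers":-1},{"offset":[0,0,0],"rotation":[0,0,0],"fingers":-1}]'
python3 -c "
from h import *
st();plate_y()"
python3 -m jog '[{"offset":[0,-0.01,0],"rotation":[0,0,0],"fingers":-1},{"offset":[0,-0.01,0],"rotation":[0,0,0],"fingers":-1},{"offset":[0,0,0],"rotation":[0,0,0],"fingers":-1}]'
python3 -c "
from h import *
st();plate_y()"
```

```text
clock: 8.57
position: [0.5502, 0.0692, 0.0126]
ee_rot: [-0.067, 0.998, -0.0, 0.0]
ft_force: [0.9, 2.4, -0.8]
grip_width: -0.002
t 8.575 bed pos mm [1.000e-01 1.034e+02 1.260e+01] tool axes in bed [[-1.0, 0.0, 0.0], [0.0, 1.0, -0.0], [-0.0, -0.0, -1.0]] F bed [ 1.2  2.2 -0.8] w -0.0
z 0.045 plate centre y mm 4.0 step -6.06
z 0.038 plate centre y mm 3.5 step -6.04
clock: 9.0
position: [0.5506, 0.0659, 0.0126]
ee_rot: [-0.067, 0.998, -0.0, -0.0]
ft_force: [-0.2, 0.2, -0.7]
grip_width: 0.0
t 9.0 bed pos mm [  0.  100.1  12.6] tool axes in bed [[-1.0, 0.001, -0.0], [0.001, 1.0, -0.0], [0.0, -0.0, -1.0]] F bed [-0.2  0.2 -0.7] w 0.0
z 0.045 plate centre y mm 2.0 step -6.06
z 0.038 plate centre y mm 1.0 step -6.0
```

```bash
python3 -m jog '[{"offset":[0,-0.01,0],"rotation":[0,0,0],"fingers":-1},{"offset":[0,-0.01,0],"rotation":[0,0,0],"fingers":-1},{"offset":[0,0,0],"rotation":[0,0,0],"fingers":-1}]'
python3 -c "
from h import *
st();plate_y()
crop('scene','s7',200,210,440,330,3.3)"
```

```text
clock: 9.43
position: [0.551, 0.0636, 0.0126]
ee_rot: [-0.068, 0.998, 0.0, 0.0]
ft_force: [-0.1, 2.1, -1.2]
grip_width: 0.002
t 9.425 bed pos mm [ 0.1 97.7 12.6] tool axes in bed [[-1.0, -0.0, 0.0], [-0.0, 1.0, 0.0], [-0.0, 0.0, -1.0]] F bed [ 0.2  2.1 -1.2] w 0.0
z 0.045 plate centre y mm -0.5 step -6.1
z 0.038 plate centre y mm -1.5 step -5.99
```

View pics/s7.png

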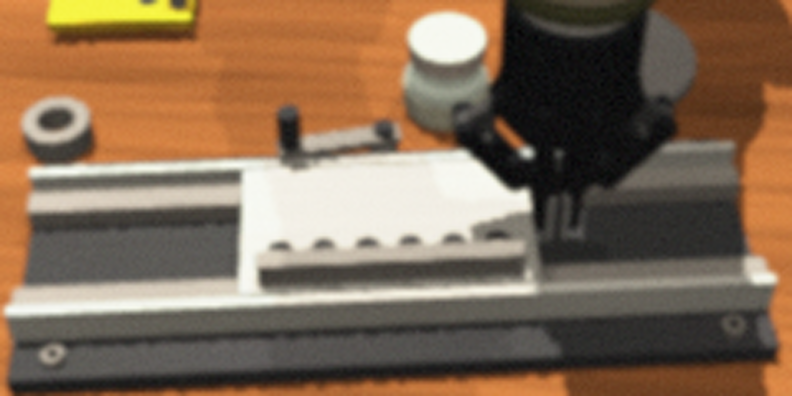

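Side view: the plate end is near crop (535,260) and the latch is still open, with its peg at (288,125). The drop isn't obvious by eye, so I'll compare fence-top height against the first picture numerically.

```bash
cat >> h.py <<'E'
def fence(im,c):
    g=cv2.cvtColor(im,cv2.COLOR_RGB2GRAY).astype(np.float32); zs=np.arange(-.012,.032,.0005)
    out=[]
    for x in(.05,.038):
      P=np.mean([[cv2.getRectSubPix(g,(1,1),tuple(map(float,q)))[0,0] for q in proj("scene",np.array([np.r_[M,0]+RB@[x,c+l,.035+z] for z in zs]))] for l in np.arange(-.06,.021,.01)],0); out.append(P)
    return zs,out
E
python3 - <<'E'
from h import *
a=cv2.imread("pics/scene0.png")[:,:,::-1].copy(); b=manip.camera("scene"); cv2.imwrite("pics/now.png",b[:,:,::-1])
z,A=fence(a,.0815)
for c in(-.0035,-.001):
  _,B=fence(b,c)
  for P,Q in zip(A,B):
    best=min(range(-25,26),key=lambda s:np.std((P[28:-28]-Q[28+s:len(Q)-28+s])))
    print(c,"vertical shift mm",best*.5)
print(np.round(A[0][::3]),np.round(B[0][::3]))
E
```

```text
-0.0035 vertical shift mm 3.5
-0.0035 vertical shift mm -7.0
-0.001 vertical shift mm 4.0
-0.001 vertical shift mm -7.0
[ 96. 112. 140. 175. 207. 224. 225. 211. 183. 150. 120. 103. 102. 107.
 116. 121. 118. 109.  94.  81.  71.  66.  64.  63.  62.  63.  68.  83.
 110. 141.] [ 99. 117. 145. 178. 208. 226. 230. 221. 201. 177. 152. 132. 116. 101.
  88.  77.  70.  67.  67.  66.  67.  70.  81. 103. 130. 157. 175. 186.
 191. 191.]
```

The guide strip edge is unchanged, while the fence edge moved down about 7 mm, so the plate has dropped into the notches. Next I'll back off, rise over and go to the clockwise side of the peg.

```bash
python3 -m jog '[{"offset":[0,0.13,0],"rotation":[0,0,0],"fingers":-1},{"offset":[0,0,-0.27],"rotation":[0,0,0],"fingers":-1},{"offset":[0,0,-0.27],"rotation":[0,0,0],"fingers":-1},{"offset":[0.14,-0.295,0],"rotation":[0,0,0],"fingers":-1},{"offset":[0.14,-0.295,0],"rotation":[0,0,0],"fingers":-1},{"offset":[0.14,-0.295,0],"rotation":[0,0,0],"fingers":-1},{"offset":[0.14,-0.295,0],"rotation":[0,0,0],"fingers":-1},{"offset":[0,0,0],"rotation":[0,0,0],"fingers":-1}]'
python3 - <<'E'
from h import *
st()
b=manip.camera("scene"); a=cv2.imread("pics/scene0.png")[:,:,::-1].copy()
print([(q["conf"],np.round(q["bbox"])) for q in manip.recognise("scene","latch_peg")[:2]])
cv2.imwrite("pics/now2.png",b[:,:,::-1])
crop("scene","s8",220,200,420,320,4,b)
E
```

```text
clock: 10.58
position: [0.4876, -0.1085, 0.0939]
ee_rot: [-0.064, 0.998, -0.001, -0.0]
ft_force: [0.4, 0.2, -0.1]
grip_width: 0.001
t 10.575 bed pos mm [-85.9 -64.3  93.9] tool axes in bed [[-1.0, 0.007, -0.0], [0.007, 1.0, -0.001], [0.0, -0.001, -1.0]] F bed [ 0.5  0.1 -0.1] w 0.0
[(0.59, array([283., 240., 320., 257.])), (0.49, array([266., 339., 382., 354.]))]
```

View pics/s8.png

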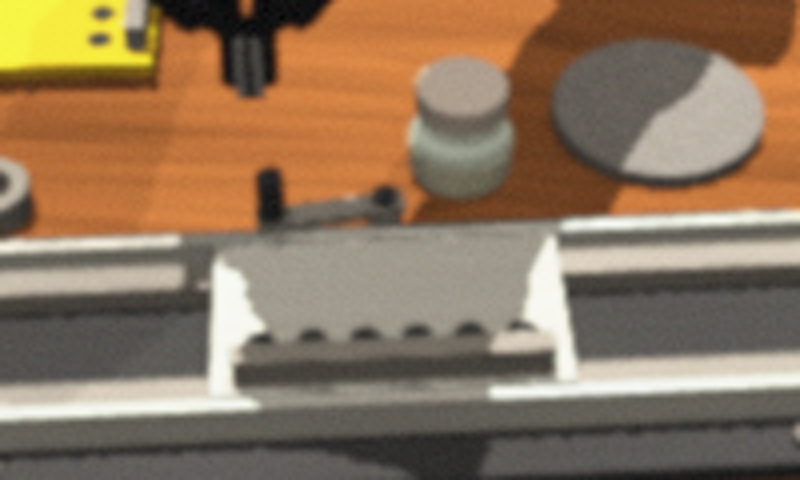

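The plate sits down between the guides with its top level, the latch is still open (peg at crop (268,195)), and the tip is behind the peg at (248,92). I'll lower to peg height and start the push.

```bash
python3 -m jog '[{"offset":[0,0,0.19],"rotation":[0,0,0],"fingers":-1},{"offset":[0,0,0.19],"rotation":[0,0,0],"fingers":-1},{"offset":[0,0,0],"rotation":[0,0,0],"fingers":-1},{"offset":[-0.067,0.04,0],"rotation":[0,0,0],"fingers":-1},{"offset":[-0.06,0,0],"rotation":[0,0,0],"fingers":-1},{"offset":[-0.053,0,0],"rotation":[0,0,0],"fingers":-1},{"offset":[0,0,0],"rotation":[0,0,0],"fingers":-1}]'
cat >> h.py <<'E'
def peg():
    manip.camera("scene")
    print([(round(q["conf"],2),np.round(q["bbox"]).tolist()) for q in manip.recognise("scene","latch_peg")[:3]])
    for t in(.2,.5,.9,1.2,1.57): print(t,[np.round(proj("scene",np.r_[M,0]+RB@[-.0696+.058*np.sin(t),.0025-.058*np.cos(t),z])[0]).tolist() for z in(.046,.074)],end=" ")
E
python3 -c "
from h import *
st();peg()"
```

```text
clock: 11.55
position: [0.5161, -0.0941, 0.037]
ee_rot: [-0.068, 0.998, -0.0, 0.001]
ft_force: [-0.6, -0.3, -0.3]
grip_width: 0.0
t 11.55 bed pos mm [-55.7 -53.8  37. ] tool axes in bed [[-1.0, -0.001, 0.001], [-0.001, 1.0, -0.0], [-0.001, -0.0, -1.0]] F bed [-0.6 -0.2 -0.3] w 0.0
[(0.65, [288.0, 245.0, 320.0, 265.0]), (0.48, [205.0, 238.0, 228.0, 262.0])]
0.2 [[289.0, 254.0], [288.0, 244.0]] 0.5 [[292.0, 260.0], [291.0, 249.0]] 0.9 [[300.0, 266.0], [299.0, 255.0]] 1.2 [[307.0, 269.0], [307.0, 258.0]] 1.57 [[318.0, 270.0], [318.0, 259.0]]
```

```bash
python3 -m jog '[{"offset":[-0.04,0,0],"rotation":[0,0,0],"fingers":-1},{"offset":[-0.04,0,0],"rotation":[0,0,0],"fingers":-1},{"offset":[-0.03,0.01,0],"rotation":[0,0,0],"fingers":-1},{"offset":[-0.037,0.03,0],"rotation":[0,0,0],"fingers":-1},{"offset":[-0.037,0.03,0],"rotation":[0,0,0],"fingers":-1},{"offset":[-0.03,0.034,0],"rotation":[0,0,0],"fingers":-1},{"offset":[-0.03,0.034,0],"rotation":[0,0,0],"fingers":-1},{"offset":[0,0,0],"rotation":[0,0,0],"fingers":-1}]'
python3 -c "
from h import *
st();peg();plate_y()"
```

```text
clock: 12.65
position: [0.5493, -0.0681, 0.0368]
ee_rot: [-0.068, 0.998, 0.0, 0.001]
ft_force: [-0.0, -0.7, -1.0]
grip_width: 0.002
t 12.65 bed pos mm [-19.2 -32.5  36.8] tool axes in bed [[-1.0, -0.001, 0.001], [-0.001, 1.0, -0.0], [-0.001, -0.0, -1.0]] F bed [-0.1 -0.7 -1. ] w 0.0
[]
0.2 [[289.0, 254.0], [288.0, 244.0]] 0.5 [[292.0, 260.0], [291.0, 249.0]] 0.9 [[300.0, 266.0], [299.0, 255.0]] 1.2 [[307.0, 269.0], [307.0, 258.0]] 1.57 [[318.0, 270.0], [318.0, 259.0]] z 0.045 plate centre y mm 122.5 step -2.26
z 0.038 plate centre y mm 123.0 step -2.28
```

```bash
python3 -m jog '[{"offset":[-0.025,0.03,0],"rotation":[0,0,0],"fingers":-1},{"offset":[-0.025,0.03,0],"rotation":[0,0,0],"fingers":-1},{"offset":[0,0.02,0],"rotation":[0,0,0],"fingers":-1},{"offset":[0,0.01,0],"rotation":[0,0,0],"fingers":-1},{"offset":[0,0,0],"rotation":[0,0,0],"fingers":-1}]'
python3 -c "
from h import *
st()"
python3 -m jog '[{"offset":[0,0.01,0],"rotation":[0,0,0],"fingers":-1},{"offset":[0,0.01,0],"rotation":[0,0,0],"fingers":-1},{"offset":[0,0,0],"rotation":[0,0,0],"fingers":-1}]'
```

```text
clock: 13.42
position: [0.5545, -0.0549, 0.0368]
ee_rot: [-0.067, 0.998, -0.0, 0.001]
ft_force: [2.9, -4.1, -1.0]
grip_width: -0.0
t 13.425 bed pos mm [-12.4 -20.1  36.8] tool axes in bed [[-1.0, 0.0, 0.001], [0.0, 1.0, -0.001], [-0.001, -0.001, -1.0]] F bed [ 2.4 -4.5 -1. ] w -0.0
clock: 13.8
position: [0.5544, -0.0545, 0.037]
ee_rot: [-0.066, 0.998, -0.002, 0.001]
ft_force: [6.1, -10.6, -4.0]
grip_width: -0.002
```

Force rose to about 12 N with no further travel, so the latch is at its stop. I'll back off and clear the view.

```bash
python3 -m jog '[{"offset":[0,-0.1,0],"rotation":[0,0,0],"fingers":-1},{"offset":[0,-0.06,-0.05],"rotation":[0,0,0],"fingers":-1},{"offset":[0,0,-0.4],"rotation":[0,0,0],"fingers":-1},{"offset":[0,0,-0.4],"rotation":[0,0,0],"fingers":-1},{"offset":[0,0,-0.3],"rotation":[0,0,0],"fingers":-1},{"offset":[0.2,-0.35,0],"rotation":[0,0,0],"fingers":-1},{"offset":[0.2,-0.35,0],"rotation":[0,0,0],"fingers":-1},{"offset":[0.2,-0.35,0],"rotation":[0,0,0],"fingers":-1}]'
python3 -m jog '[{"offset":[0,-0.35,0],"rotation":[0,0,0],"fingers":-1},{"offset":[0,-0.35,0],"rotation":[0,0,0],"fingers":-1},{"offset":[0,0,0],"rotation":[0,0,0],"fingers":-1},{"offset":[0,0,0],"rotation":[0,0,0],"fingers":-1}]'
python3 - <<'E'
from h import *
st();plate_y()
t=manip.camera("top");s=manip.camera("scene")
z,A=fence(cv2.imread("pics/scene0.png")[:,:,::-1].copy(),.0815);_,B=fence(s,-.001)
print(np.round(A[0][36::3]),np.round(B[0][36::3]))
f=lambda im,u0,v0,u1,v1,k:cv2.resize(im[v0:v1,u0:u1,::-1],None,fx=k,fy=k,interpolation=cv2.INTER_CUBIC)
a=f(t,225,175,425,270,4);b=f(s,220,230,420,285,4)
cv2.imwrite("pics/end.png",np.vstack([a,b])[:600])
e=np.array([proj("top",np.r_[M,0]+RB@[-.0696+.058*np.sin(1.57),.0025,.074])[0]]);print("expected peg crop",(e-[225,175])*4)
E
```

```text
clock: 14.8
position: [0.4879, -0.2449, 0.2099]
ee_rot: [-0.068, 0.998, 0.0, 0.001]
ft_force: [1.0, 0.1, -0.1]
grip_width: -0.0
clock: 15.3
position: [0.503, -0.3469, 0.2091]
ee_rot: [-0.068, 0.998, 0.0, -0.0]
ft_force: [-0.1, 0.6, 0.7]
grip_width: -0.0
t 15.3 bed pos mm [-102.7 -302.6  209.1] tool axes in bed [[-1.0, -0.0, -0.0], [-0.0, 1.0, 0.001], [0.0, 0.001, -1.0]] F bed [-0.1  0.6  0.7] w -0.0
z 0.045 plate centre y mm -0.5 step -6.6
z 0.038 plate centre y mm -1.5 step -6.6
[102. 107. 116. 121. 118. 109.  94.  81.  71.  66.  64.  63.  62.  63.
  68.  83. 110. 141.] [121. 104.  89.  78.  71.  68.  67.  67.  67.  71.  84. 110. 141. 172.
 193. 203. 208. 208.]
expected peg crop [[384.38618565 219.02982784]]
```

View pics/end.png

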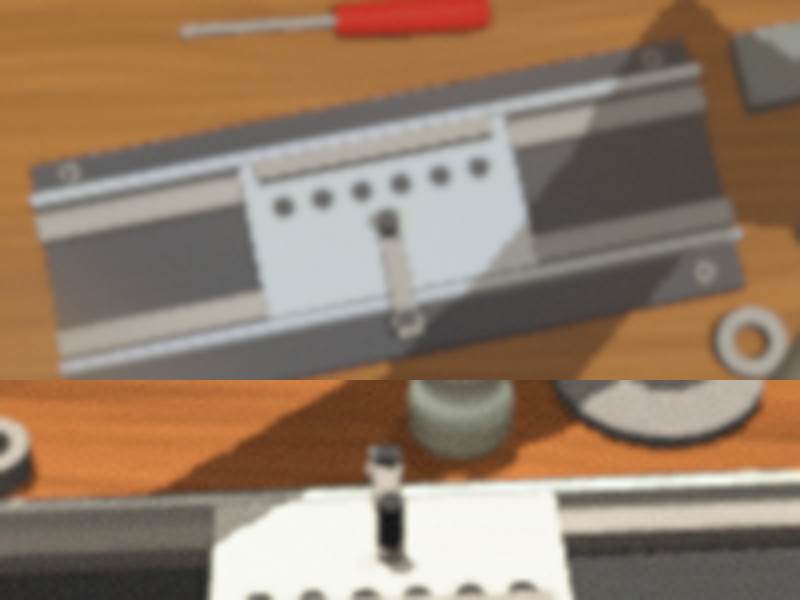

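The latch lies straight across the seated plate, with the peg at top crop (386,219) against an expected (384,219) at the stop. The plate is flat, and the screwdriver, stone, ring, jar and disc are where they were.

```bash
python3 -c "
from workcell import manip
print(manip.hand_in())"
```

```text
the job is handed in; nothing more can be done
None
```

The plate is seated in its notches and the latch lies straight across it. I handed the job in with the arm clear at 15.3 s of the 48 s allowed. No verdict is reported.

- **Plate:** I pushed it by its +y end face with the shut fingertips, at about 0.06 m/s and then more slowly. Its fence edge then showed 7 to 7.5 mm lower than in the first picture, which matches the 7 mm drop. The later images show it lying flat.
- **Latch:** Only after that drop did I push the peg round. Force rose to about 12 N with no further travel, so it is at its stop. In the last top view the peg is within about 1 mm of where it should be.
- **Other things:** In the last views the screwdriver, ring, jar, disc and stone showed no sign of having moved. The handpiece and the yellow plates were outside those last crops, so I did not check them at the end. The tool's path stayed away from them.

**Checks that disagreed:**
- **Fingertip height:** The shut fingertips stood about 17 mm above the reported TCP, not 19 mm below it as stated. My first push therefore passed over the plate without touching it, and I corrected the height from the pictures.
- **Bed position:** My estimate along the rails is off by about 2 mm, judging by where the notches and the latch pivot appeared. The final plate reading of -0.5 to -1.5 mm from the seat carries that error.

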